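# Find the clear slot of a bracelet block with a slot gauge

### The arm

A 7-joint arm with a two-finger parallel gripper is mounted at the origin on the work surface. World frame = base frame: x ahead of the robot, y to its left, z up, the work surface at z = 0. Lengths are in mm, angles in rad, forces in N, time in s.
With the tool pointing down it reaches from about 400 to 900 mm from the base axis. Payload 5.5 kg.
Tool frame: the origin (TCP) lies midway between the tips of the shut fingers; the grasp point (between the pads) lies ctrl.grasp_offset behind it (ctrl.grasp_offset is the distance from the TCP to the grasp point, in mm); z points along the fingers, y is the direction in which the jaws open and shut (so a half turn about z gives the same grasp; the last joint's range is limited). The gripper opens to 92 mm and grips with 3 to 60 N. Pads are 19 mm wide; open, the fingers measure 130 mm over their backs; the gripper's body (75 mm by 190 mm) begins 47 mm behind the grasp point.
Start: joints at [1.487, 0.501, -0.427, 1.55, 0.221, 1.138, -0.21], TCP at [220.961, -611.29, 226.729] pointing down, gripper open.
Joint ranges: [-2.88, 2.88], [-0.31, 2.03], [-1.54, 1.56], [0.2, 2.42], [-1.41, 4.55], [0.19, 2.02], [-2.57, 2.57]. Speed limits (rad/s): [2.57, 2.57, 3.14, 3.14, 3.14, 3.14, 3.14].

### API

Orientations are given as a rotation vector (axis times angle).
In Python, from cell import ctrl gives the robot as it stands.
- The arm moves only by the shell command python3 -m pendant 'ROWS' [FORCE]. ROWS is JSON, a list of rows, each a list of 7 numbers: the shift along the tool's x, y, z in m, then the turn, a rotation vector about the tool's x, y, z in degrees, then the gripper command: -1 is fully open, 1 is shut, values between are in proportion. A call has 1 to 12 rows; each row shifts and turns the pose as measured when the row begins, along the tool's axes as they then stand; what a row does not reach is not made up. A row lasts 1/10 s, in which the tool goes at most 50 mm and 8.59 degrees, less where a joint would pass 70% of its speed; a pose out of reach is approached as far as the arm can. A call with a gripper value outside its range is refused whole. The fingers move at their own pace and stop on an object; FORCE is the grip in N (left out, the last holds). Time passes only in rows, so rows that do not move let the fingers close. It gives the time, the measured TCP pose, the force and the opening at its end, in the units of the state.
- ctrl.sense(): the state, without advancing time (a new reading comes with each control period).
- ctrl.capture(name): name is "scene" or "top" or "wrist"; returns (picture, depth): 400x640x3 uint8, blue, green, red; 400x640 float32, mm along the optical axis (not along the pixel's ray), 0 where there is no reading.
- ctrl.get_calibration(name): a dict with "K" (3x3 intrinsics, pixels), "R" (3x3) and "t" (3): a world point X has camera coordinates R X + t; the wrist camera has in their place "hand_eye" (4x4, takes a point from camera to tool coordinates, whose origin is the TCP and whose axes are the flange's). Camera axes: x right, y down, z forward; pixel columns grow to the right and rows downward; lengths in mm; the calibration is good to about 2 mm. A picture is of the moment at which its call begins: read the wrist's pose just before it. get_calibration takes no time and is no camera call.
- ctrl.sign_off(): hands the job in, once; it reports no verdict.
The state is a dict: "time": time; "q": joint angles; "joint_velocities": joint speeds; "tau": joint torques, N m; "position": TCP position; "tool_rot": TCP orientation; "wrist_force": force on the tool from outside, world axes, zero at the start; "wrist_torque": the same for the moment, N m; "opening": finger opening in mm.
Only numpy, scipy, OpenCV 4.12 (cv2) and the standard library are available. Lean on these libraries where they do the work, as an engineer would, in place of code of your own. Each camera call takes 0.05 s, during which the arm holds its last target.

### The job

Open the jaws of the bracelet block: its wing knob has a left-hand thread, so loosen it by turning it clockwise (seen from above) until you feel its stop. Then take the slot gauge out of its stand, find by feel which one of the three slots is clear to the bottom (the other two are blocked deep down by broken links; do not ram them), and leave the gauge standing upright in the clear slot, fully home on its shoulders, let go. Leave the jaws open and the other things on the bench where they are.

Things in the scene. Friction and masses are not known exactly. Their poses are not given: they have to be found in the camera images.
- knob (a joint): angle of the wing knob, rad: 0 = jaws fully shut (stop); grows as the knob turns clockwise seen from above; 1.3 = jaws fully open (stop). Starts between 0 and 0.2. It stays where it is left; friction about 0.12 N m, no spring. Opening moves the three brass jaws 4.6 mm per rad along the block's +y.
- knob_grip (a point): centre of the knob's wing, on its upright axis, 55 mm above the table, 128 mm along +y from slot1. The wing is a black upright plate 64 mm long (x), 14 mm thick (y), 40 to 70 mm above the table; hub below, over a pedestal 26 mm high. Its axes turn with the knob: seen from above at knob 0 its x is 0.65 rad anticlockwise of the block's x, at 1.3 it is 0.65 rad clockwise of it.
- slot0 (a point): centre of the mouth of the first slot when open, on the block's flat top 70 mm above the table, 36 mm along -y from slot1; x along the slot, y across it, z up. Slots when open: 8 mm wide (y), 40 mm long (x), upright walls. With the knob at 0 they are 2 mm wide: the brass jaw on the +y side moves, the other wall is fixed.
- slot1 (a point): the same for the middle slot. A clear slot is 54 mm deep. In two of the three slots, drawn anew each time, a slightly springy broken link stops the blade about 28 mm below the block's top.
- slot2 (a point): the same for the third slot, 36 mm along +y from slot1, next to the knob.
- gauge_grip (a point): centre of the handle of the slot gauge, a loose upright T, about 0.16 kg; z up, x along its width, y through its thickness. Black handle 60 (x) by 16 (y) by 50 mm (z): its top is 23 mm above this point, its flat shoulders (66 by 16 mm) 27 mm below. Centred under them a steel blade 30 (x) by 5 (y) by 50 mm long, its end (77 mm below this point) rounded to 2.5 mm radius. Either way round will do.
- gauge: the same gauge; origin at the centre of its shoulders' underside, same axes. It starts in its stand, blade down, shoulders on the stand's top 60 mm above the table: lift it straight up over 55 mm. Home in a clear slot the origin is level with the block's top; over a broken link it stands 22 mm higher.
- stand: dark wooden gauge stand, fixed, foot 90 by 80 mm, above it 70 by 60 mm, 60 mm tall; origin at the centre of its underside, x along its slot, which is 9 mm wide and 36 mm long.
- holder: the aluminium bracelet block with its pedestal, fixed; origin on the table under slot1, same axes as the slots. Block 80 mm (x) by 126 mm (y from -58 to +68 mm), 70 mm tall; pedestal on to y = +168 mm; base plate 100 by 250 mm, 6 mm thick.
- loupe: bystander: eyepiece loupe, black cone 38 mm across; origin at the centre of its underside
- screwdriver: bystander: red-handled screwdriver, 130 mm; origin at the centre of its underside
- tweezers: bystander: steel tweezers, 125 mm; origin at the centre of its underside
- cushion: bystander: brown cushion 75 mm with a watch case on it; origin at the centre of its underside
- oil: bystander: small amber bottle, 70 mm tall; origin at the centre of its underside
- hammer: bystander: small hammer, 170 mm; origin at the centre of its underside
- dish: bystander: white dish, 64 mm across; origin at the centre of its underside
Mind the look-alikes: they are no part of the job. There is more than one size of the gauge; the job needs the smallest.

How it is judged (in metres and radians):
On the way, in this order (a step that is already met when the one before it is completed fails the run):
1. the wing knob is turned clockwise to its open stop (over 1.15 rad) (value of joint knob above 1.15 rad), for 0.2 s.
2. the gauge is fully home in the clear slot (z of gauge_grip in the frame of slot1 between 0.02 and 0.031 m and x of gauge_grip in the frame of slot1 between -0.01 and 0.01 m and y of gauge_grip in the frame of slot1 between -0.042 and 0.042 m and angle between gauge_grip's own z axis and vertical below 0.12 rad), for 0.2 s.
At the end, for the whole second after the job is handed in: The gauge stands at rest and released in the clear slot, upright within 0.12 rad, its shoulders on the block's top (handle centre 20 to 31 mm above the mouth, within 10 mm of the slot's middle along it), and the knob is still at more than 1.1 rad (all of step 2 and value of joint knob above 1.1 rad and linear speed of gauge below 0.02 m/s and contact force between the fingers and gauge below 0.05 N); the robot touches nothing.
It fails at once if the gauge is rammed: it meets the block or a broken link with more than 80 N (contact force between gauge and holder above 80 N or contact force between gauge and link_a above 80 N or contact force between gauge and link_b above 80 N or contact force between gauge and no_link above 80 N).
It fails at once if a bystander is moved by more than 30 mm (distance of any of loupe, screwdriver, tweezers, cushion, oil, hammer, dish from where it was at the start of the episode above 0.03 m).
It also fails if it takes over 64 s, if anything falls off the work surface, if the arm or the gripper's body presses on something with over 40 N, if the wrist force passes 120 N, or if a joint passes its speed limit or range.

## Working session

There is one attempt and no reset: what is moved stays moved. The work goes in short steps, Python scripts to look and compute and a shell command to move; the robot and the scene stay as the last step left them, time stands still between calls to the robot, and variables do not carry over. Pictures are saved under pics/ and viewed, and the job is handed in when it is done.

```bash
ls; mkdir -p pics; python3 - <<'E'
from cell import ctrl
import cv2,numpy as np
s=ctrl.sense();print(s, ctrl.grasp_offset)
for n in("scene","top","wrist"):
    p,d=ctrl.capture(n);cv2.imwrite(f"pics/{n}0.png",p);np.save(f"pics/{n}0d.npy",d);c=ctrl.get_calibration(n);print(n,c)
E
```

```text
pics
{'time': 0.0, 'q': array([ 1.48717651,  0.50185399, -0.42676594,  1.55145199,  0.22081744,
        1.13828319, -0.21029904]), 'joint_velocities': array([ 0.00072205, -0.00207456,  0.00064347,  0.00095107,  0.00171461,
       -0.00090465, -0.00058333]), 'tau': array([ 5.38696731e-04, -5.66592979e+01, -5.81603363e+00, -2.79113853e+01,
       -6.87211775e-02,  3.06815864e-02,  1.30516846e-04]), 'position': array([ 220.64329629, -610.66358508,  225.67143604]), 'tool_rot': array([-3.09257607e+00, -5.41790272e-01,  4.57398660e-04]), 'wrist_force': array([ 0.31323131, -0.20404959, -0.17560884]), 'wrist_torque': array([-0.01729745, -0.03468881,  0.01741245]), 'opening': 91.96611242941707} 18.8
scene {'K': array([[386.5804805 ,   0.        , 322.36370658],
       [  0.        , 386.5804805 , 193.76266471],
       [  0.        ,   0.        ,   1.        ]]), 'R': array([[-0.52088917,  0.85355505, -0.01087459],
       [ 0.71922915,  0.43198299, -0.54415083],
       [-0.45976505, -0.29126359, -0.83891693]]), 't': array([ 364.72719886, -286.08907981, 1238.12436856])}
top {'K': array([[437.1
[... 172 characters left out ...]
9967411,  0.00623435],
       [-0.98023147, -0.02549716, -0.19620437],
       [ 0.19629939, -0.00125407, -0.9805432 ]]), 't': array([-116.83402028,  550.73387947, 1091.61535661])}
wrist {'K': array([[315.81108788,   0.        , 314.60052186],
       [  0.        , 315.81108788, 204.82867264],
       [  0.        ,   0.        ,   1.        ]]), 'hand_eye': array([[-3.60185796e-04, -9.57644207e-01, -2.87953890e-01,
         7.79732177e+01],
       [ 9.99999925e-01, -3.85837431e-04,  3.23288289e-05,
         7.56566491e-01],
       [-1.42062905e-04, -2.87953857e-01,  9.57644274e-01,
        -1.58604753e+02],
       [ 0.00000000e+00,  0.00000000e+00,  0.00000000e+00,
         1.00000000e+00]])}
```

View pics/top0.png

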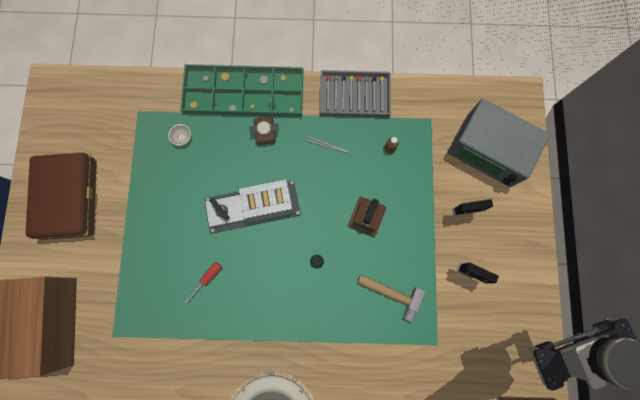

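View pics/scene0.png

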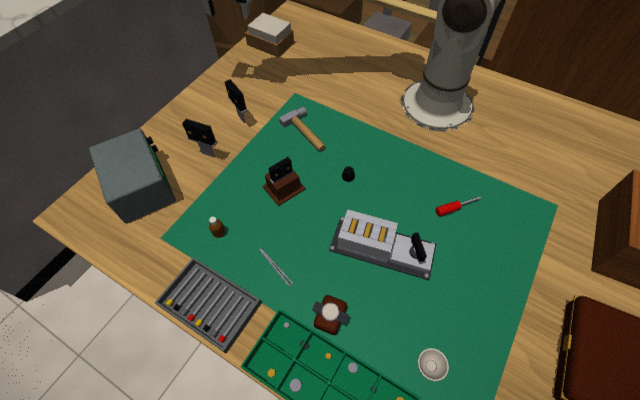

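View pics/wrist0.png

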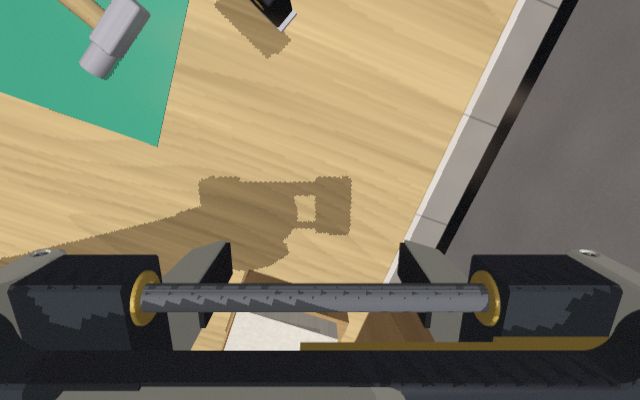

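The top view shows the block at about (252,205), with its knob at (220,209). There are three gauge-like black handles: one in the wooden stand at (370,212), and two on the bare table at (473,208) and (478,272). The stand one fits the description, so I'll check it in close crops and measure.

```bash
python3 - <<'E'
import cv2,numpy as np
t=cv2.imread("pics/top0.png");s=cv2.imread("pics/scene0.png")
a=cv2.resize(t[165:245,195:310],None,fx=6.5,fy=6.5,interpolation=cv2.INTER_CUBIC)
cv2.imwrite("pics/ct1.png",a)
b=cv2.resize(t[180:300,340:510],None,fx=4.7,fy=4.7,interpolation=cv2.INTER_CUBIC);cv2.imwrite("pics/ct2.png",b)
c=cv2.resize(s[60:290,170:450],None,fx=2.6,fy=2.6,interpolation=cv2.INTER_CUBIC);cv2.imwrite("pics/cs1.png",c)
E
```

```text
(no output)
```

View pics/ct1.png

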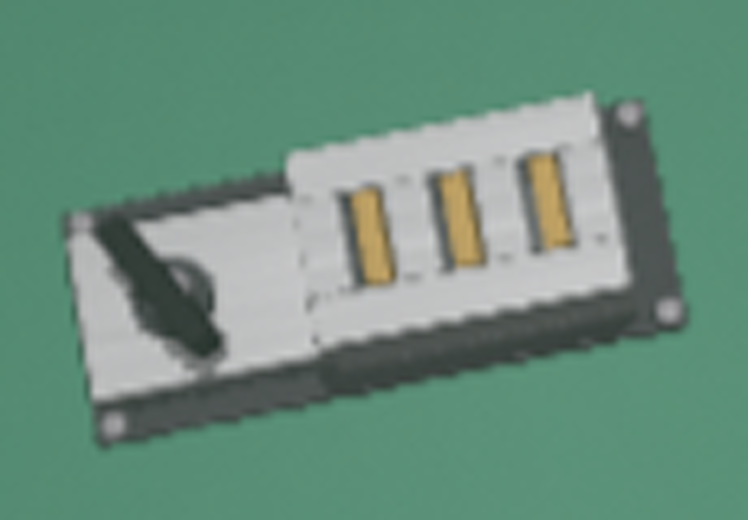

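View pics/ct2.png

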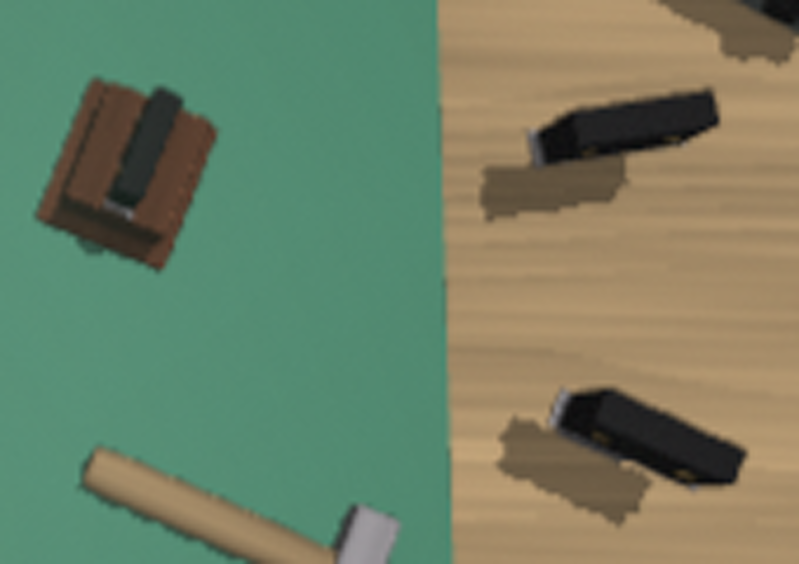

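View pics/cs1.png

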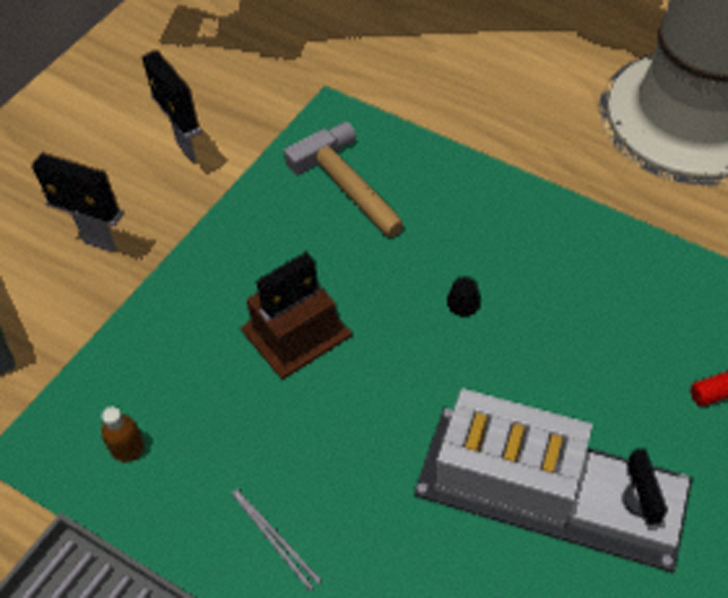

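```bash
cat > h.py <<'E'
import cv2,numpy as np
from cell import ctrl
from scipy.spatial.transform import Rotation as Ro
def cloud(n,d,pose=None):
    c=ctrl.get_calibration(n);K=c["K"];v,u=np.mgrid[0:400,0:640]
    P=np.stack([(u-K[0,2])/K[0,0]*d,(v-K[1,2])/K[1,1]*d,d],-1)
    if n=="wrist":
        H=c["hand_eye"];P=P@H[:3,:3].T+H[:3,3]
        return P@Ro.from_rotvec(pose[1]).as_matrix().T+pose[0]
    return (P-c["t"])@c["R"]
def atz(n,u,v,z,pose=None):
    c=ctrl.get_calibration(n);K=c["K"];r=np.array([(u-K[0,2])/K[0,0],(v-K[1,2])/K[1,1],1])
    if n=="wrist":
        H=c["hand_eye"];R=Ro.from_rotvec(pose[1]).as_matrix();r=R@H[:3,:3]@r;o=R@H[:3,3]+pose[0]
    else: r=c["R"].T@r;o=-c["R"].T@c["t"]
    return o+r*(z-o[2])/r[2]
def rect(P,m,name):
    q=P[m][:,:2].astype(np.float32)
    if len(q)<5: print(name,len(q));return
    (c,s,a)=cv2.minAreaRect(q);print(name,len(q),"c",np.round(c,1),"size",np.round(s,1),"ang",round(a,1),"z",np.round(np.percentile(P[m][:,2],[10,50,90]),1))
E
python3 - <<'E'
from h import *
for n in("top","scene"):
    im=cv2.imread(f"pics/{n}0.png").astype(int);P=cloud(n,np.load(f"pics/{n}0d.npy"));z=P[...,2]
    v,u=np.mgrid[0:400,0:640]
    b=((u>195)&(u<310)&(v>165)&(v<245)) if n=="top" else ((u>320)&(u<445)&(v>195)&(v<285))
    g=((u>345)&(u<390)&(v>190)&(v<240)) if n=="top" else ((u>255)&(u<310)&(v>150)&(v<210))
    br=im.sum(-1)
    rect(P,b&(z>64)&(z<76)&(br>330),"block")
    rect(P,b&(z>45)&(br<200)&(P[...,1]>0) ,"knob")
    rect(P,g&(z>103)&(z<120),"gauge top")
    rect(P,g&(z>54)&(z<66),"stand top")
    rect(P,g&(z>5)&(z<120),"stand all")
for n in("top",):
  f=lambda u,v,z:np.round(atz(n,u/6.5+195,v/6.5+165,z),1)
  print("corners",[f(*p,70) for p in((290,155),(595,95),(630,285),(320,350))])
  print("knob ends",f(105,228,70),f(210,352,70))
  print("slot dark lines",[f(*p,70) for p in((345,193),(360,285),(435,175),(452,267),(522,157),(540,250))])
  print("jaws right", [f(*p,70) for p in((378,188),(392,282),(467,170),(483,263),(556,152),(572,246))])
E
```

```text
block 1344 c [539.9  73.3] size [ 81.2 205. ] ang 13.3 z [66.5 69.3 72.1]
knob 126 c [519.5 153.9] size [61.4 15.5] ang 42.9 z [64.8 69.3 72.2]
gauge top 160 c [ 519.  -236.1] size [15.9 60.5] ang 68.8 z [107.1 109.7 111.8]
stand top 449 c [ 518.9 -236.3] size [60.3 70.5] ang 68.8 z [57.  59.6 62.6]
stand all 1007 c [ 521.  -235.3] size [129.2 109.5] ang 0.5 z [  6.6  58.6 108.8]
block 1389 c [540.   73.1] size [ 80.9 204.7] ang 13.0 z [70.  71.9 73.8]
knob 267 c [720.5 162.7] size [459.1 169.3] ang 22.6 z [50.7 69.9 73.3]
gauge top 165 c [ 518.8 -235.9] size [18.1 59.1] ang 69.4 z [105.9 111.6 113.3]
stand top 295 c [ 518.1 -236.9] size [65.1 70.5] ang 68.7 z [58.2 61.8 64.4]
stand all 1423 c [ 497.9 -257.1] size [202.3 153.8] ang 32.4 z [  5.8  47.1 106.6]
corners [array([571.8, 100.7,  70. ]), array([599.6, -20.1,  70. ]), array([522.6, -37. ,  70. ]), array([493.4,  84.1,  70. ])]
knob ends [540.2 172.3  70. ] [491.5 127.4  70. ]
slot dark lines [array([556.8,  77.8,  70. ]), array([519.8,  69.8,  70. ]), array([565.1,  42.4,  70. ]), array([528. ,  33.8,  70. ]), array([573.4,   8. ,  70. ]), array([535.8,  -0.8,  70. ])]
jaws right [array([559.2,  64.8,  70. ]), array([521.4,  57.2,  70. ]), array([567.5,  29.7,  70. ]), array([529.9,  21.6,  70. ]), array([575.8,  -5.5,  70. ]), array([537.7, -13.4,  70. ])]
```

The gauge in the stand (crop centre (145,150), handle 16x60 mm) is the smallest, and it's the one in the stand. The two on the bare table stand on their own. The knob reads about 0.13 rad. I'll write a helper that converts targets into tool deltas.

```bash
cat >> h.py <<'E'
def yaw(R): return np.degrees(np.arctan2(R[1,1],R[0,1]))
def delta(x,y,z,ty):
    """tool-frame shift to target TCP (x,y,z) from present pose, then turn about tool axes to get tool y at azimuth ty, z down"""
    s=ctrl.sense();R=Ro.from_rotvec(s["tool_rot"]).as_matrix()
    t=np.radians(ty);Y=np.array([np.cos(t),np.sin(t),0]);Z=np.array([0,0,-1.]);X=np.cross(Y,Z)
    D=R.T@np.stack([X,Y,Z],1)
    print("t",round(s["time"],2),"pos",np.round(s["position"],1),"yaw",round(yaw(R),2),"q",np.round(s["q"],2),"F",np.round(s["wrist_force"],1),"op",round(s["opening"],1))
    print(" shift mm",np.round(R.T@(np.array([x,y,z])-s["position"]),1),"turn deg",np.round(np.degrees(Ro.from_matrix(D).as_rotvec()),2))
E
python3 - <<'E'
from h import *
for n in("top","scene"):
    im=cv2.imread(f"pics/{n}0.png").astype(int);P=cloud(n,np.load(f"pics/{n}0d.npy"));z=P[...,2]
    a=np.radians(13.1);bx=np.array([np.cos(a),np.sin(a)]);by=np.array([-bx[1],bx[0]])
    w=P[...,:2]-np.array([548,27]);lx=w@bx;ly=w@by
    m=(abs(lx)<70)&(ly<95)&(ly>-80)&(z>62)&(z<77)
    rect(P,m,n+" block")
    k=(abs(lx)<45)&(ly<175)&(ly>90)&(z>60)&(z<77);rect(P,k,n+" knob")
delta(540,-400,226,-70)
E
python3 -m pendant '[[0.0465,-0.0112,0,0,0,0,0.13],[0.0465,-0.0112,0,0,0,0,0.13],[0.0465,-0.0112,0,0,0,0,0.13],[0.0465,-0.0112,0,0,0,0,0.13],[0.0465,-0.0112,0,0,0,0,0.13],[0.0465,-0.0112,0,0,0,0,0.13],[0.0465,-0.0112,0,0,0,0,0.13],[0.0465,-0.0112,0,0,0,0,0.13]]' 20
python3 - <<'E'
from h import *
delta(519,152,200,-70)
E
```

```text
top block 1367 c [549.1  34.4] size [ 81.2 126. ] ang 13.3 z [66.3 69.2 72.1]
top knob 135 c [521.3 154.1] size [63.9 13.8] ang 42.4 z [65.9 69.3 72.2]
scene block 1580 c [549.   34.8] size [ 81.3 126.1] ang 13.0 z [69.3 71.7 73.7]
scene knob 194 c [521.3 154.8] size [63.7 15.5] ang 40.3 z [63.6 71.  73.4]
t 0.15 pos [ 220.7 -610.8  225.9] yaw -70.13 q [ 1.49  0.5  -0.43  1.55  0.22  1.14 -0.21] F [ 1.  -0.4  0.7] op 91.6
 shift mm [ 3.719e+02 -8.970e+01  1.000e-01] turn deg [-0.09 -0.01 -0.13]
time: 0.95
position: [539.7, -404.2, 220.4]
tool_rot: [-3.098, -0.506, 0.014]
wrist_force: [0.8, -1.1, -0.2]
opening: 40.7
t 0.95 pos [ 539.7 -404.2  220.4] yaw -71.43 q [ 0.93  0.57 -0.49  1.48  0.28  1.17 -0.85] F [ 0.8 -1.1 -0.2] op 40.7
 shift mm [ 157.7 -533.7   21.2] turn deg [-0.24  0.49 -1.43]
```

```bash
python3 -m pendant '[[0.0143,-0.0485,0,0,0,0,0.13],[0.0143,-0.0485,0,0,0,0,0.13],[0.0143,-0.0485,0,0,0,0,0.13],[0.0143,-0.0485,0,0,0,0,0.13],[0.0143,-0.0485,0,0,0,0,0.13],[0.0143,-0.0485,0,0,0,0,0.13],[0.0143,-0.0485,0,0,0,0,0.13],[0.0143,-0.0485,0,0,0,0,0.13],[0.0143,-0.0485,0,0,0,0,0.13],[0.0143,-0.0485,0,0,0,0,0.13],[0.0143,-0.0485,0,0,0,0,0.13]]' 20
python3 -m pendant '[[0,0,0,0,0,-8.5,0.13],[0,0,0,0,0,-8.5,0.13],[0,0,0,0,0,-8.5,0.13],[0,0,0,0,0,-8.5,0.13],[0,0,0,0,0,-8.5,0.13],[0,0,0,0,0,-8.5,0.13],[0,0,0,0,0,-8.5,0.13],[0,0,0,0,0,-8.5,0.13],[0,0,0,0,0,-8.5,0.13],[0,0,0,0,0,-8.5,0.13],[0,0,0,0,0,-8.5,0.13],[0,0,0,0,0,-8.5,0.13]]'
python3 -m pendant '[[0,0,0,0,0,-8.5,0.13],[0,0,0,0,0,-8.5,0.13],[0,0,0,0,0,-8.5,0.13],[0,0,0,0,0,-8.5,0.13],[0,0,0,0,0,-8.5,0.13],[0,0,0,0,0,-8.5,0.13],[0,0,0,0,0,-8.5,0.13],[0,0,0,0,0,-8.5,0.13],[0,0,0,0,0,-8.5,0.13],[0,0,0,0,0,-8.5,0.13],[0,0,0,0,0,-8.5,0.13],[0,0,0,0,0,-8.5,0.13]]'
python3 - <<'E'
from h import *
delta(521,154.4,200,132.4)
E
```

```text
time: 2.05
position: [520.3, 145.7, 218.5]
tool_rot: [-3.093, -0.506, 0.012]
wrist_force: [1.5, 0.8, -0.2]
opening: 39.9
time: 3.25
position: [514.7, 159.4, 217.4]
tool_rot: [-1.517, -2.734, -0.003]
wrist_force: [-0.2, 0.3, 0.7]
opening: 40.1
time: 4.45
position: [513.5, 155.6, 214.2]
tool_rot: [1.199, -2.889, -0.017]
wrist_force: [-0.3, 0.1, -0.3]
opening: 40.1
t 4.45 pos [513.5 155.6 214.2] yaw 135.07 q [ 0.65  0.79 -1.47  1.82  0.8   1.33  1.34] F [-0.3  0.1 -0.3] op 40.1
 shift mm [-4.6 -6.3 14.1] turn deg [ 0.87 -0.49  2.67]
```

```bash
python3 -m pendant '[[-0.004,-0.0063,0.014,0.87,-0.49,2.67,0.13],[0,0,0.02,0,0,0,0.13],[0,0,0,0,0,0,0.13]]'
python3 - <<'E'
from h import *
s=ctrl.sense();pose=(s["position"],s["tool_rot"])
p,d=ctrl.capture("wrist");cv2.imwrite("pics/w1.png",p)
P=cloud("wrist",d,pose)
a=np.radians(13.15);bx=np.array([np.cos(a),np.sin(a)]);by=np.array([-bx[1],bx[0]])
w=P[...,:2]-np.array([550.2,29.7]);lx=w@bx;ly=w@by;z=P[...,2]
rect(P,(abs(lx)<45)&(ly<175)&(ly>85)&(z>60)&(z<77),"knob")
rect(P,(abs(lx)<70)&(ly<85)&(ly>-80)&(z>62)&(z<77),"block")
delta(521,154.4,46,132.4)
E
```

```text
time: 4.75
position: [520.4, 153.3, 177.4]
tool_rot: [1.14, -2.926, -0.001]
wrist_force: [-0.4, 0.5, 0.8]
opening: 39.8
knob 1068 c [521.7 153.4] size [63.2 13.2] ang 42.2 z [68.9 70.3 71.3]
block 14851 c [550.6  33.4] size [ 80.3 127. ] ang 13.1 z [68.9 70.4 71.4]
t 4.8 pos [521.  153.9 178.8] yaw 132.58 q [ 0.63  0.81 -1.41  1.85  0.85  1.26  1.27] F [ 0.9  0.4 -0.1] op 39.7
 shift mm [ -0.3   0.3 132.8] turn deg [0.06 0.03 0.18]
```

View pics/w1.png

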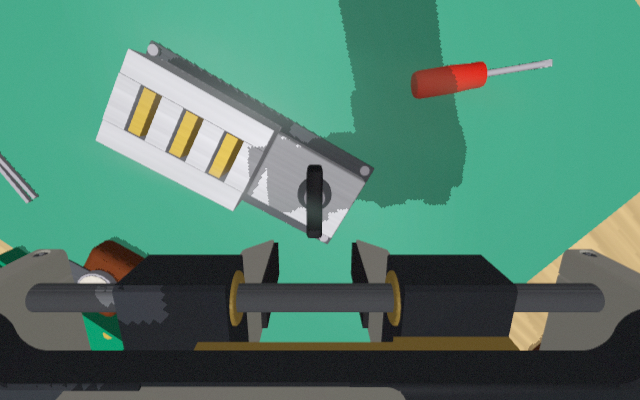

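The wrist view shows the knob wing upright at (314,200), midway between the fingers and aligned with them. Going down.

```bash
python3 -m pendant '[[0,0,0.04,0,0,0,0.13],[0,0,0.04,0,0,0,0.13],[0,0,0.03,0,0,0,0.13],[0,0,0.015,0,0,0,0.13],[0,0,0,0,0,0,0.13]]'
python3 - <<'E'
from h import *
delta(521.3,153.9,46,132.3)
E
```

```text
time: 5.3
position: [523.5, 155.5, 52.9]
tool_rot: [-1.14, 2.923, 0.002]
wrist_force: [-0.5, -0.4, 0.5]
opening: 39.7
t 5.3 pos [523.5 155.5  52.9] yaw 132.6 q [ 0.53  0.95 -1.22  1.92  1.04  1.09  1.17] F [-0.5 -0.4  0.5] op 39.7
 shift mm [2.8 0.3 6.8] turn deg [-0.02  0.26  0.3 ]
```

```bash
python3 -m pendant '[[0.0025,0,0.006,0,0,0,0.13],[0,0,0,0,0,0,1],[0,0,0,0,0,0,1],[0,0,0,0,0,0,1],[0,0,0,0,0,0,1]]' 25
python3 - <<'E'
from h import *
delta(521.3,153.9,46,132.3);print(ctrl.sense()["wrist_torque"])
E
```

```text
time: 5.8
position: [523.9, 156.0, 51.5]
tool_rot: [-1.137, 2.917, 0.004]
wrist_force: [2.8, 0.0, -6.7]
opening: 13.6
t 5.8 pos [523.9 156.   51.5] yaw 132.6 q [ 0.53  0.95 -1.22  1.93  1.04  1.08  1.16] F [ 2.8  0.  -6.7] op 13.6
 shift mm [3.4 0.2 5.4] turn deg [-0.08  0.62  0.3 ]
[-0.29184259 -0.95659848 -0.1488654 ]
```

```bash
python3 -m pendant '[[0,-0.0005,0,0,0,8,1],[0,-0.0005,0,0,0,8,1],[0,-0.0005,0,0,0,8,1]]'
python3 - <<'E'
from h import *
delta(521.3,153.9,50,65.5);print(ctrl.sense()["wrist_torque"])
E
```

```text
time: 6.1
position: [524.4, 155.2, 51.4]
tool_rot: [-0.488, 3.093, 0.01]
wrist_force: [0.1, 1.2, -3.8]
opening: 13.9
t 6.1 pos [524.4 155.2  51.4] yaw 107.94 q [ 0.5   0.89 -1.16  1.93  0.99  1.02  0.77] F [ 0.1  1.2 -3.8] op 13.9
 shift mm [ 3.3 -0.3  1.4] turn deg [ 0.48  0.49 42.44]
[ 0.20573839 -0.22496657  0.10046756]
```

```bash
python3 -m pendant '[[0,-0.0005,0,0,0,8,1],[0,-0.0005,0,0,0,8,1],[0,-0.0005,0,0,0,8,1],[0,-0.0005,0,0,0,8,1]]'
python3 - <<'E'
from h import *
delta(521.3,153.9,50,65.5);print(ctrl.sense()["wrist_torque"])
E
```

```text
time: 6.5
position: [524.4, 154.1, 51.5]
tool_rot: [0.415, 3.105, 0.016]
wrist_force: [0.2, 0.6, -4.8]
opening: 14.0
t 6.5 pos [524.4 154.1  51.5] yaw 74.77 q [ 0.46  0.82 -1.07  1.93  0.9   0.95  0.25] F [ 0.2  0.6 -4.8] op 14.0
 shift mm [ 2.9 -1.   1.4] turn deg [0.68 0.36 9.27]
[ 0.08756882 -0.3027853   0.07046987]
```

Nearly there. I'll go on in small turns until the torque shows the stop.

```bash
for i in 1; do python3 -m pendant '[[0,0,0,0,0,5,1],[0,0,0,0,0,4,1],[0,0,0,0,0,3,1]]'; done
python3 - <<'E'
from h import *
delta(521.3,153.9,50,65.5);print(ctrl.sense()["wrist_torque"])
E
python3 -m pendant '[[0,0,0,0,0,3,1],[0,0,0,0,0,2,1]]'
python3 - <<'E'
from h import *
delta(521.3,153.9,50,65.5);print(ctrl.sense()["wrist_torque"])
E
```

```text
time: 6.8
position: [524.2, 153.8, 51.5]
tool_rot: [0.751, 3.041, 0.016]
wrist_force: [1.0, 0.2, -2.7]
opening: 14.3
t 6.8 pos [524.2 153.8  51.5] yaw 62.28 q [ 0.43  0.79 -1.03  1.93  0.86  0.92  0.06] F [ 1.   0.2 -2.7] op 14.3
 shift mm [ 2.6 -1.3  1.5] turn deg [ 0.69  0.37 -3.22]
[ 0.12369171 -0.30763511  0.73012193]
time: 7.0
position: [523.8, 154.1, 51.5]
tool_rot: [0.881, 3.006, 0.016]
wrist_force: [-0.4, 1.4, -1.9]
opening: 15.2
t 7.0 pos [523.8 154.1  51.5] yaw 57.32 q [ 0.42  0.78 -1.01  1.93  0.85  0.91 -0.02] F [-0.4  1.4 -1.9] op 15.2
 shift mm [ 2.  -1.5  1.5] turn deg [ 0.68  0.39 -8.19]
[0.13846447 0.00371091 0.72588616]
```

The torque rose to 0.73 N m and the wing is now twisting in the pads, so this is the stop. Release, lift and look.

```bash
python3 -m pendant '[[0,0,0,0,0,-4,1],[0,0,0,0,0,0,0.13],[0,0,0,0,0,0,0.13],[0,0,-0.03,0,0,0,0.13],[0,0,-0.05,0,0,0,0.13],[0,0,-0.05,0,0,0,0.13],[0,0,-0.03,0,0,0,0.13],[-0.03,-0.05,0,0,0,0,-0.1],[0,-0.02,0,0,0,0,-0.1],[0,0,0,0,0,0,-0.1]]'
python3 - <<'E'
from h import *
s=ctrl.sense();pose=(s["position"],s["tool_rot"]);print(pose)
p,d=ctrl.capture("wrist");cv2.imwrite("pics/w2.png",p);np.save("pics/w2d.npy",d);np.save("pics/w2p.npy",np.array(pose))
P=cloud("wrist",d,pose)
a=np.radians(13.15);bx=np.array([np.cos(a),np.sin(a)]);by=np.array([-bx[1],bx[0]])
w=P[...,:2]-np.array([550.2,29.7]);lx=w@bx;ly=w@by;z=P[...,2]
rect(P,(abs(lx)<45)&(ly<175)&(ly>85)&(z>60)&(z<77),"knob")
rect(P,(abs(lx)<70)&(ly<85)&(ly>-80)&(z>62)&(z<77),"block")
delta(519,-236,210,68.8)
E
```

```text
time: 8.0
position: [514.2, 86.3, 219.7]
tool_rot: [0.78, 3.03, 0.018]
wrist_force: [0.3, 0.5, -0.2]
opening: 50.6
(array([514.23327832,  86.28153254, 219.71582412]), array([0.78024764, 3.02955152, 0.01787521]))
knob 981 c [522.2 153.7] size [14.3 64.1] ang 66.2 z [67.4 70.1 71.2]
block 6438 c [550.1  34.7] size [ 80.  125.3] ang 13.2 z [69.1 70.4 71.3]
t 8.05 pos [515.   86.5 219.6] yaw 61.11 q [ 0.77  0.56 -1.3   1.88  0.6   1.15  0.33] F [ 1.3 -0.2  0.1] op 50.4
 shift mm [-159.3 -280.6    7.1] turn deg [ 0.81  0.65 -7.7 ]
```

View pics/w2.png

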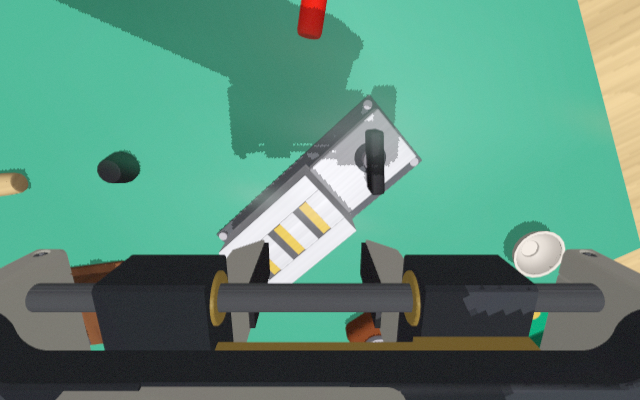

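The knob wing (375,160) now reads 1.295 rad, so it is open, and dark gaps show beside the jaws. I'll measure the slots in an enlarged crop.

```bash
python3 - <<'E'
import cv2
i=cv2.imread("pics/w2.png")[160:300,215:365]
cv2.imwrite("pics/w2c.png",cv2.resize(i,None,fx=4.2,fy=4.2,interpolation=cv2.INTER_CUBIC))
E
```

```text
(no output)
```

View pics/w2c.png

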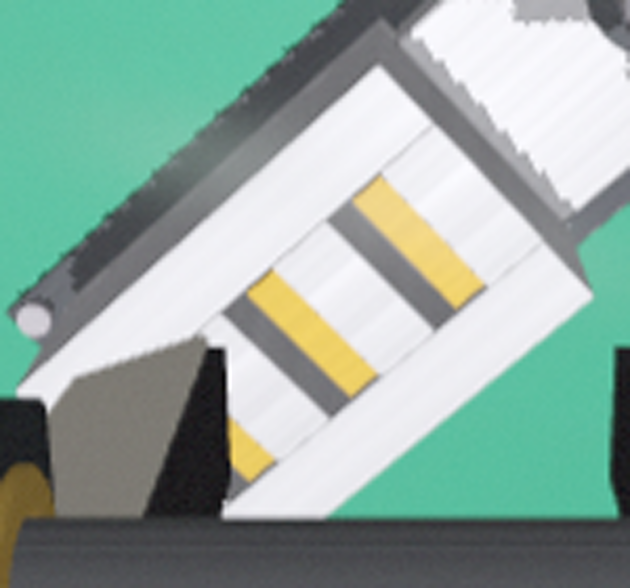

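```bash
python3 - <<'E'
from h import *
pose=np.load("pics/w2p.npy")
a=np.radians(13.15);bx=np.array([np.cos(a),np.sin(a)]);by=np.array([-bx[1],bx[0]])
for nm,c in(("s2",[(330,215),(352,202),(457,308),(433,327)]),("s1",[(222,312),(247,293),(352,397),(332,415)])):
    q=np.array([atz("wrist",u/4.2+215-.4,v/4.2+160-.4,70,pose)[:2] for u,v in c]);m=q.mean(0)
    print(nm,m.round(1),"len",((q[[0,1]].mean(0)-q[[2,3]].mean(0))@bx).round(1),"wid",((q[[1,2]].mean(0)-q[[0,3]].mean(0))@by).round(1),"rel to 550.6,29.6:",((m-[550.6,29.6])@bx).round(1),((m-[550.6,29.6])@by).round(1))
delta(519,-236,210,68.8)
E
```

```text
s2 [543.5  64.6] len -38.5 wid 7.1 rel to 550.6,29.6: 1.0 35.7
s1 [552.   29.5] len -38.8 wid 7.7 rel to 550.6,29.6: 1.3 -0.4
t 8.05 pos [515.   86.5 219.6] yaw 61.11 q [ 0.77  0.56 -1.3   1.88  0.6   1.15  0.33] F [ 1.3 -0.2  0.1] op 50.4
 shift mm [-159.3 -280.6    7.1] turn deg [ 0.81  0.65 -7.7 ]
```

```bash
python3 -m pendant '[[-0.0228,-0.04,0,0,0,0,-0.1],[-0.0228,-0.04,0,0,0,0,-0.1],[-0.0228,-0.04,0,0,0,0,-0.1],[-0.0228,-0.04,0,0,0,0,-0.1],[-0.0228,-0.04,0,0,0,0,-0.1],[-0.0228,-0.04,0,0,0,0,-0.1],[-0.0228,-0.04,0,0,0,0,-0.1],[0,0,0,0.8,0.6,-7.7,-0.1],[0,0,0,0,0,0,-0.1]]'
python3 - <<'E'
from h import *
s=ctrl.sense();pose=(s["position"],s["tool_rot"])
p,d=ctrl.capture("wrist");cv2.imwrite("pics/w3.png",p)
P=cloud("wrist",d,pose);z=P[...,2]
m=(abs(P[...,0]-519)<60)&(abs(P[...,1]+236)<60)
rect(P,m&(z>104)&(z<116),"gauge top")
rect(P,m&(z>55)&(z<64),"stand top")
delta(519,-236,210,68.8)
E
```

```text
time: 8.95
position: [528.1, -235.4, 216.5]
tool_rot: [0.557, 3.085, 0.013]
wrist_force: [0.1, 1.6, 0.1]
opening: 51.1
gauge top 1214 c [ 520.2 -237. ] size [15.3 59.7] ang 69.7 z [109.6 110.5 111.4]
stand top 2823 c [ 520.2 -237. ] size [60.1 70.2] ang 68.7 z [59.6 60.5 61.5]
t 9.0 pos [ 527.9 -236.3  216.3] yaw 69.28 q [ 1.27  0.72 -1.3   1.73  0.72  1.26  1.  ] F [-1.  -1.  -0.2] op 50.6
 shift mm [ 8.5 -3.   6.2] turn deg [0.48 0.31 0.48]
```

View pics/w3.png

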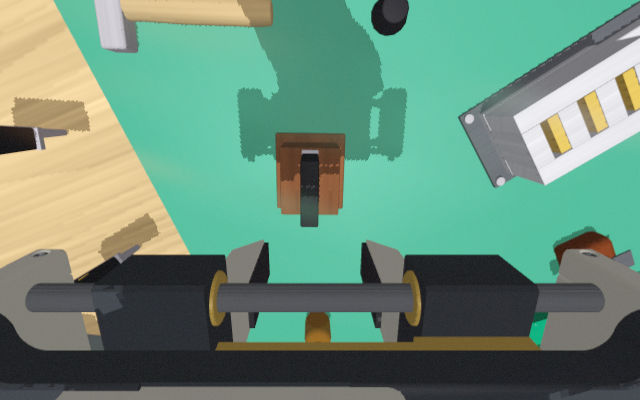

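The wrist view shows the gauge handle upright at (310,187) in the stand, aligned with the fingers. Approach.

```bash
python3 -m pendant '[[0.0072,-0.002,0.02,0.5,0.3,0.3,-0.1],[0,0,0.035,0,0,0,-0.1],[0,0,0.035,0,0,0,-0.1],[0,0,0.02,0,0,0,-0.1],[0,0,0,0,0,0,-0.1]]'
python3 - <<'E'
from h import *
delta(520,-236.8,71,68.9)
E
```

```text
time: 9.5
position: [524.8, -226.5, 104.6]
tool_rot: [0.582, 3.082, 0.003]
wrist_force: [-0.6, 0.1, 0.4]
opening: 50.7
t 9.5 pos [ 524.8 -226.5  104.6] yaw 68.6 q [ 1.18  0.82 -1.17  1.84  0.86  1.09  0.88] F [-0.6  0.1  0.4] op 50.7
 shift mm [  0.9 -11.4  33.6] turn deg [ 0.17  0.28 -0.3 ]
```

```bash
python3 -m pendant '[[0.001,-0.0114,0.0,0,0,0,-0.1],[0,0,0.018,0,0,0,-0.1],[0,0,0.01,0,0,0,-0.1],[0,0,0,0,0,0,-0.1]]'
python3 - <<'E'
from h import *
delta(520,-236.8,71,68.9)
E
```

```text
time: 9.9
position: [522.2, -235.8, 78.1]
tool_rot: [0.582, 3.077, 0.002]
wrist_force: [-0.8, -0.1, -0.4]
opening: 50.4
t 9.9 pos [ 522.2 -235.8   78.1] yaw 68.56 q [ 1.18  0.85 -1.13  1.85  0.9   1.05  0.87] F [-0.8 -0.1 -0.4] op 50.4
 shift mm [ 1.7 -1.8  7.1] turn deg [ 0.18  0.55 -0.34]
```

```bash
python3 -m pendant '[[0.0017,-0.0018,0.006,0.2,0.5,-0.3,-0.1],[0,0,0,0,0,0,-0.1],[0,0,0,0,0,0,1],[0,0,0,0,0,0,1],[0,0,0,0,0,0,1],[0,0,0,0,0,0,1],[0,0,0,0,0,0,1]]' 25
python3 - <<'E'
from h import *
delta(520,-236.8,180,68.9)
E
```

```text
time: 10.6
position: [521.2, -237.1, 73.3]
tool_rot: [0.576, 3.085, -0.001]
wrist_force: [-0.7, -0.1, -3.0]
opening: 16.0
t 10.6 pos [ 521.2 -237.1   73.3] yaw 68.84 q [ 1.17  0.86 -1.12  1.85  0.9   1.05  0.88] F [-0.7 -0.1 -3. ] op 16.0
 shift mm [   0.9   -0.2 -106.7] turn deg [-0.01  0.16 -0.06]
```

```bash
python3 -m pendant '[[0,0,-0.015,0,0,0,1],[0,0,-0.015,0,0,0,1],[0,0,-0.015,0,0,0,1]]'
python3 - <<'E'
from h import *
delta(521,-237,170,68.9)
E
python3 -m pendant '[[0,0,-0.02,0,0,0,1],[0,0,-0.02,0,0,0,1],[0,0,-0.03,0,0,0,1],[0,0,-0.03,0,0,0,1],[0,0,0,0,0,0,1]]'
python3 - <<'E'
from h import *
delta(551.2,29.5,180,103.15)
E
```

```text
time: 10.9
position: [519.1, -236.4, 119.3]
tool_rot: [-0.576, -3.086, -0.001]
wrist_force: [-0.3, 0.4, -1.4]
opening: 15.8
t 10.9 pos [ 519.1 -236.4  119.3] yaw 68.87 q [ 1.21  0.8  -1.18  1.83  0.84  1.12  0.92] F [-0.3  0.4 -1.4] op 15.8
 shift mm [ -1.9   0.1 -50.7] turn deg [ 0.   -0.11 -0.03]
time: 11.4
position: [520.7, -235.6, 231.6]
tool_rot: [0.572, 3.085, -0.002]
wrist_force: [0.7, -0.5, -1.8]
opening: 16.0
t 11.4 pos [ 520.7 -235.6  231.6] yaw 68.98 q [ 1.28  0.69 -1.32  1.74  0.7   1.28  1.01] F [ 0.7 -0.5 -1.8] op 16.0
 shift mm [ 66.9 258.4  51.1] turn deg [ -0.12   0.24 -34.17]
```

```bash
python3 -m pendant '[[0.011,0.043,0,0,0,0,1],[0.011,0.043,0,0,0,0,1],[0.011,0.043,0,0,0,0,1],[0.011,0.043,0,0,0,0,1],[0.011,0.043,0,0,0,0,1],[0.011,0.043,0,0,0,0,1],[0,0,0,0,0,-8.5,1],[0,0,0,0,0,-8.5,1],[0,0,0,0,0,-8.5,1],[0,0,0,0,0,-8,1],[0,0,0,0,0,0,1]]'
python3 - <<'E'
from h import *
delta(551.2,29.5,180,103.15)
E
```

```text
time: 12.5
position: [550.2, 39.5, 233.2]
tool_rot: [-0.345, 3.117, -0.013]
wrist_force: [-0.9, -0.7, -1.4]
opening: 16.1
t 12.5 pos [550.2  39.5 233.2] yaw 102.62 q [ 0.84  0.72 -1.41  1.78  0.75  1.31  1.04] F [-0.9 -0.7 -1.4] op 16.1
 shift mm [ 1.5 -9.5 53.3] turn deg [-0.51  0.25 -0.53]
```

```bash
python3 -m pendant '[[0.0015,-0.0095,0.02,-0.5,0.25,-0.5,1],[0,0,0.03,0,0,0,1],[0,0,0.02,0,0,0,1],[0,0,0,0,0,0,1]]'
python3 - <<'E'
from h import *
delta(551.2,29.5,150,103.15)
E
```

```text
time: 12.9
position: [550.3, 25.2, 157.4]
tool_rot: [0.336, -3.121, 0.002]
wrist_force: [-0.8, -0.3, -1.6]
opening: 15.9
t 12.9 pos [550.3  25.2 157.4] yaw 102.3 q [ 0.82  0.8  -1.32  1.85  0.84  1.2   1.  ] F [-0.8 -0.3 -1.6] op 15.9
 shift mm [-1.8  4.   7.4] turn deg [-0.07 -0.15 -0.85]
```

```bash
python3 -m pendant '[[-0.0018,0.004,0.007,0,0,-0.9,1],[0,0,0,0,0,0,1]]'
python3 - <<'E'
from h import *
s=ctrl.sense();pose=(s["position"],s["tool_rot"])
p,d=ctrl.capture("wrist");cv2.imwrite("pics/w4.png",p)
p2,d2=ctrl.capture("scene");cv2.imwrite("pics/s4.png",cv2.resize(p2[140:280,300:460],None,fx=4.2,fy=4.2,interpolation=cv2.INTER_CUBIC))
P=cloud("wrist",d,pose);w=P
a=np.radians(13.15);bx=np.array([np.cos(a),np.sin(a)]);by=np.array([-bx[1],bx[0]])
w=P[...,:2]-np.array([550.2,29.7]);lx=w@bx;ly=w@by;z=P[...,2]
rect(P,(abs(lx)<70)&(ly<85)&(ly>-80)&(z>62)&(z<77),"block")
delta(551.2,29.5,150,103.15)
E
```

```text
time: 13.1
position: [550.8, 28.3, 149.2]
tool_rot: [0.356, -3.117, 0.003]
wrist_force: [0.7, 1.1, -2.0]
opening: 15.9
block 11023 c [547.6  33.2] size [ 74.5 126.2] ang 13.1 z [69.3 70.4 71.3]
t 13.2 pos [551.7  28.4 150.4] yaw 103.01 q [ 0.81  0.81 -1.31  1.85  0.85  1.2   1.  ] F [ 0.4  0.2 -1.4] op 15.8
 shift mm [0.3 1.2 0.4] turn deg [-0.09 -0.13 -0.14]
```

View pics/w4.png

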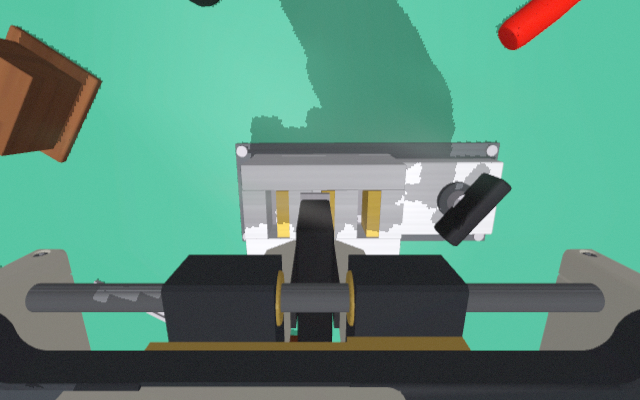

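View pics/s4.png

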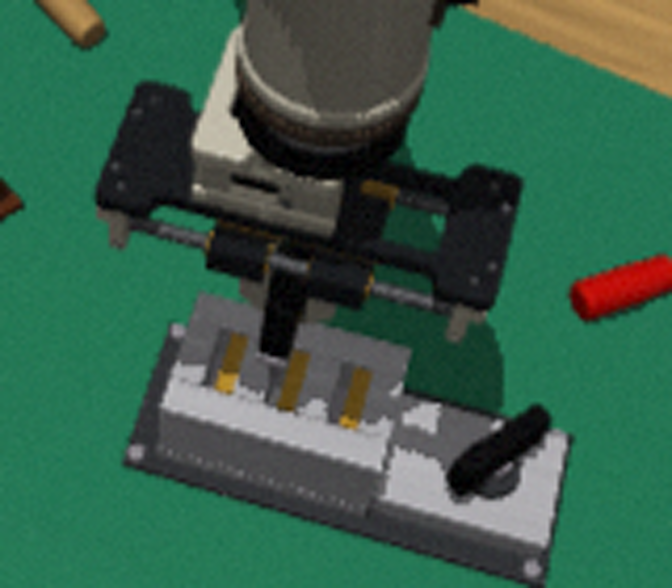

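```bash
python3 - <<'E'
import cv2
i=cv2.imread("pics/w4.png")[140:250,230:410]
cv2.imwrite("pics/w4c.png",cv2.resize(i,None,fx=4.4,fy=4.4,interpolation=cv2.INTER_CUBIC))
E
```

```text
(no output)
```

View pics/w4c.png

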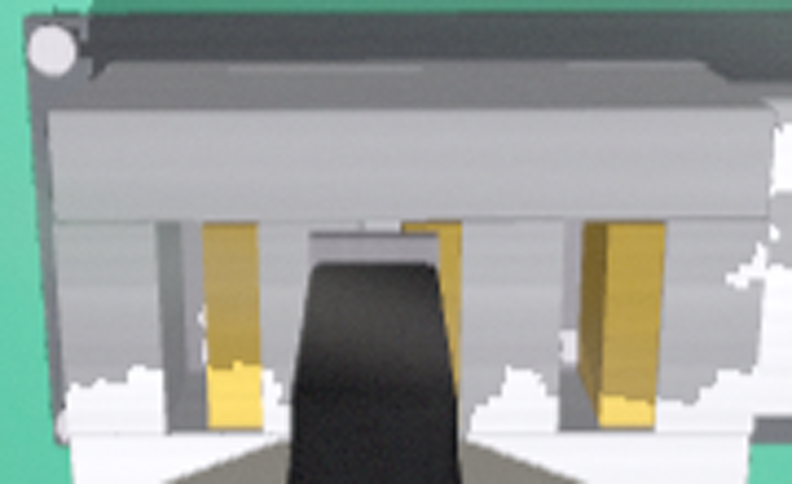

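```bash
python3 - <<'E'
from h import *
c=ctrl.get_calibration("wrist");K=c["K"];H=c["hand_eye"]
def tool(u,v,zt):
    u=u/4.4+230-.4;v=v/4.4+140-.4
    r=H[:3,:3]@np.array([(u-K[0,2])/K[0,0],(v-K[1,2])/K[1,1],1]);o=H[:3,3];return o+r*(zt-o[2])/r[2]
zt=79.7
A=[np.round(tool(u,v,zt)[:2],1) for u,v in((158,220),(203,220),(208,430),(165,430),(563,220),(608,220),(600,428),(557,430))]
print(A[:4],np.mean(A[:4],0));print(A[4:],np.mean(A[4:],0));print(np.mean(A,0))
# bottom edge of shoulders / handle visible edges
print([np.round(tool(u,v,-10),1) for u,v in((312,265),(438,265))])
E
```

```text
[array([ 18.5, -38.9]), array([ 18.5, -31. ]), array([-21.4, -31.5]), array([-21.4, -39.5])] [ -1.45  -35.225]
[array([18.5, 32.6]), array([18.5, 40.5]), array([-21.1,  40.9]), array([-21.5,  33. ])] [-1.4  36.75]
[-1.425   0.7625]
[array([ 35.8,  -7.7, -10. ]), array([ 35.8,   6.3, -10. ])]
```

Relative to the tool, slot1's centre is at about (-1.4, +0.8) mm. I'll correct for that and descend gently.

```bash
python3 -m pendant '[[-0.0005,0.0012,0.008,0,0,0,1],[0,0,0,0,0,0,1]]'
python3 - <<'E'
from h import *
delta(552,29.6,125,103.15)
E
```

```text
time: 13.4
position: [552.9, 30.0, 143.3]
tool_rot: [-0.355, 3.121, -0.003]
wrist_force: [0.2, 0.1, -3.0]
opening: 15.8
t 13.4 pos [552.9  30.  143.3] yaw 102.97 q [ 0.8   0.82 -1.3   1.85  0.86  1.18  1.  ] F [ 0.2  0.1 -3. ] op 15.8
 shift mm [ 1.  -0.1 18.3] turn deg [-0.13  0.01 -0.18]
```

```bash
python3 -m pendant '[[0.0005,0,0.006,0,0,0,1],[0,0,0.004,0,0,0,1]]'
python3 - <<'E'
from h import *
delta(552,29.6,125,103.15)
E
python3 -m pendant '[[0,0,0.004,0,0,0,1],[0,0,0.004,0,0,0,1]]'
python3 - <<'E'
from h import *
delta(552,29.6,115,103.15)
E
```

```text
time: 13.6
position: [553.2, 30.1, 133.6]
tool_rot: [-0.355, 3.119, -0.004]
wrist_force: [0.3, -0.4, -2.3]
opening: 16.0
t 13.6 pos [553.2  30.1 133.6] yaw 102.97 q [ 0.79  0.82 -1.29  1.86  0.88  1.17  0.99] F [ 0.3 -0.4 -2.3] op 16.0
 shift mm [ 1.3 -0.2  8.6] turn deg [-0.15  0.12 -0.18]
time: 13.8
position: [553.2, 30.1, 124.9]
tool_rot: [-0.355, 3.119, -0.004]
wrist_force: [-1.1, 0.3, -1.9]
opening: 15.7
t 13.8 pos [553.2  30.1 124.9] yaw 102.97 q [ 0.79  0.83 -1.28  1.87  0.89  1.16  0.98] F [-1.1  0.3 -1.9] op 15.7
 shift mm [ 1.3 -0.2  9.9] turn deg [-0.16  0.12 -0.18]
```

The blade is in the slot mouth with no contact force. Keep feeling downward.

```bash
python3 -m pendant '[[0.001,0,0.005,0,0,0,1],[0,0,0.004,0,0,0,1],[0,0,0.003,0,0,0,1]]'
python3 - <<'E'
from h import *
delta(552,29.6,105,103.15)
E
python3 -m pendant '[[0,0,0.002,0,0,0,1],[0,0,0.002,0,0,0,1]]'
python3 -m pendant '[[0,0,0.002,0,0,0,1],[0,0,0.002,0,0,0,1]]'
python3 - <<'E'
from h import *
delta(552,29.6,100,103.15)
E
```

```text
time: 14.1
position: [552.0, 29.7, 111.4]
tool_rot: [-0.355, 3.12, -0.004]
wrist_force: [0.1, -0.2, -1.7]
opening: 15.9
t 14.1 pos [552.   29.7 111.4] yaw 102.97 q [ 0.78  0.85 -1.26  1.88  0.91  1.14  0.97] F [ 0.1 -0.2 -1.7] op 15.9
 shift mm [ 0.  -0.1  6.4] turn deg [-0.15  0.09 -0.18]
time: 14.3
position: [551.9, 29.8, 106.8]
tool_rot: [-0.355, 3.12, -0.003]
wrist_force: [-0.0, 0.1, -1.4]
opening: 16.2
time: 14.5
position: [552.0, 29.8, 102.6]
tool_rot: [-0.355, 3.12, -0.003]
wrist_force: [-0.8, 0.0, -2.7]
opening: 16.0
t 14.5 pos [552.   29.8 102.6] yaw 102.97 q [ 0.77  0.86 -1.25  1.88  0.92  1.13  0.96] F [-0.8  0.  -2.7] op 16.0
 shift mm [ 0.1 -0.2  2.6] turn deg [-0.14  0.09 -0.18]
```

```bash
for i in 1; do python3 -m pendant '[[0,0,0.0015,0,0,0,1],[0,0,0.0015,0,0,0,1]]'; python3 -m pendant '[[0,0,0.0015,0,0,0,1],[0,0,0.0015,0,0,0,1]]';  python3 -m pendant '[[0,0,0.0015,0,0,0,1],[0,0,0.0015,0,0,0,1]]'; done
```

```text
time: 14.7
position: [552.1, 29.8, 99.4]
tool_rot: [-0.354, 3.12, -0.003]
wrist_force: [0.4, -0.4, -2.0]
opening: 16.0
time: 14.9
position: [552.2, 29.8, 96.2]
tool_rot: [-0.354, 3.119, -0.003]
wrist_force: [0.0, 0.0, -1.3]
opening: 15.9
time: 15.1
position: [552.3, 29.8, 93.1]
tool_rot: [-0.354, 3.119, -0.004]
wrist_force: [-0.2, 0.3, -2.4]
opening: 15.8
```

It has passed the link depth by over 10 mm with no resistance, so slot1 is the clear one. Down to the shoulders.

```bash
python3 -m pendant '[[0,0,0.002,0,0,0,1],[0,0,0.002,0,0,0,1],[0,0,0.0015,0,0,0,1]]'; python3 -m pendant '[[0,0,0.001,0,0,0,1],[0,0,0.001,0,0,0,1]]';python3 -m pendant '[[0,0,0.001,0,0,0,1],[0,0,0.0005,0,0,0,1]]'
```

```text
time: 15.4
position: [552.3, 29.8, 87.0]
tool_rot: [-0.354, 3.119, -0.004]
wrist_force: [0.3, -0.1, -2.5]
opening: 15.9
time: 15.6
position: [552.3, 29.8, 84.8]
tool_rot: [-0.354, 3.119, -0.003]
wrist_force: [-0.1, -0.5, -2.2]
opening: 15.6
time: 15.8
position: [552.2, 29.8, 83.3]
tool_rot: [-0.354, 3.12, -0.004]
wrist_force: [-2.1, -0.1, 3.6]
opening: 15.7
```

Contact came at 83.3, as predicted for shoulders home. Open, let it settle, then back off straight up.

```bash
python3 -m pendant '[[0,0,0.0005,0,0,0,1],[0,0,0,0,0,0,0.7],[0,0,0,0,0,0,0.3],[0,0,0,0,0,0,0.1],[0,0,0,0,0,0,0.1]]'
python3 -m pendant '[[0,0,-0.03,0,0,0,0.1],[0,0,-0.04,0,0,0,0.1],[0,0,-0.04,0,0,0,0.1],[-0.03,0,-0.04,0,0,0,0.1],[-0.05,0,0,0,0,0,0.1],[-0.05,0,0,0,0,0,0.1],[0,0,0,0,0,0,0.1]]'
python3 - <<'E'
from h import *
s=ctrl.sense();pose=(s["position"],s["tool_rot"])
p,d=ctrl.capture("wrist");cv2.imwrite("pics/w5.png",p)
p2,d2=ctrl.capture("scene");cv2.imwrite("pics/s5.png",cv2.resize(p2[140:280,300:460],None,fx=4.2,fy=4.2,interpolation=cv2.INTER_CUBIC))
a=np.radians(13.15);bx=np.array([np.cos(a),np.sin(a)]);by=np.array([-bx[1],bx[0]])
for n,D in(("wrist",d),("scene",d2),("top",ctrl.capture("top")[1])):
    P=cloud(n,D,pose);w=P[...,:2]-np.array([551.2,29.5]);lx=w@bx;ly=w@by;z=P[...,2]
    rect(P,(abs(lx)<45)&(abs(ly)<25)&(z>100)&(z<145),n+" gauge top")
    rect(P,(abs(lx)<45)&(ly<175)&(ly>95)&(z>62)&(z<77),n+" knob")
delta(551,29.5,180,103)
E
```

```text
time: 16.3
position: [553.1, 30.1, 83.8]
tool_rot: [-0.354, 3.118, -0.004]
wrist_force: [-0.0, 0.4, 0.6]
opening: 35.3
time: 17.0
position: [679.5, 58.8, 238.9]
tool_rot: [-0.352, 3.118, -0.003]
wrist_force: [-0.2, 0.1, -0.3]
opening: 41.1
wrist gauge top 1636 c [553.1  29. ] size [56.9 15.7] ang 12.3 z [119.3 120.4 121.4]
wrist knob 1175 c [522.9 153.5] size [14.6 63.5] ang 65.8 z [67.6 70.1 71.3]
scene gauge top 1
scene knob 125 c [518.  155.9] size [14.6 56.6] ang 66.1 z [67.8 71.5 74. ]
top gauge top 175 c [550.  29.] size [60.4 16.4] ang 12.5 z [113.5 119.2 121.6]
top knob 147 c [521.1 153.5] size [15.6 63.4] ang 67.3 z [65.7 69.  72. ]
t 17.15 pos [674.4  57.4 237.9] yaw 103.0 q [ 0.6   0.86 -1.27  1.45  0.82  1.43  1.12] F [-0.5  0.1  0.2] op 41.5
 shift mm [126.4   0.8  58.2] turn deg [-0.22 -0.13 -0.  ]
```

View pics/w5.png

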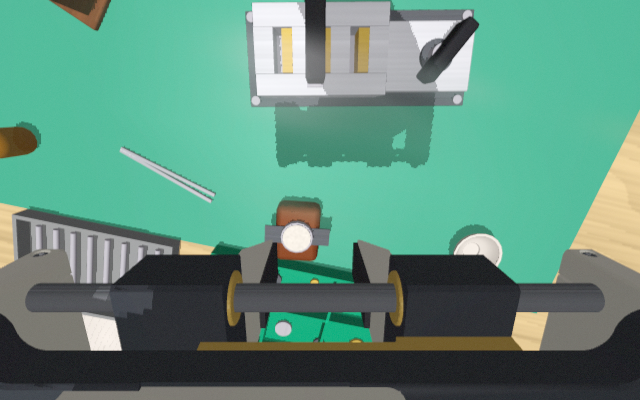

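View pics/s5.png

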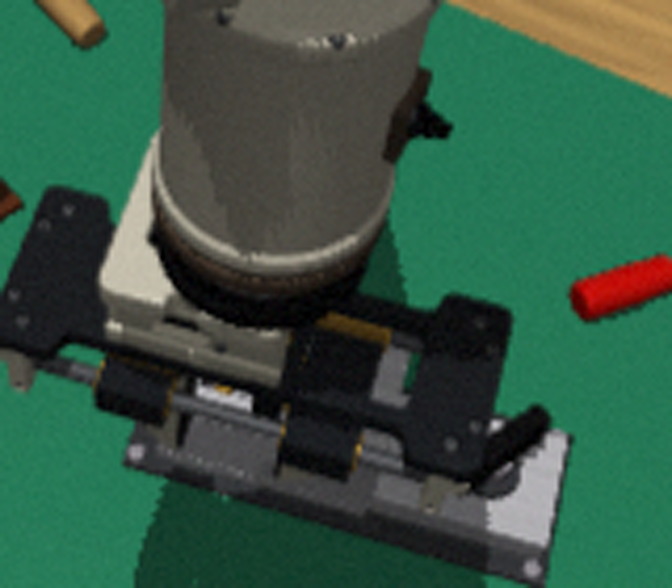

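The wrist view shows the gauge standing in the middle slot at (315,40). Its handle top is at z = 120 mm, which puts the shoulders on the block top. The knob at (447,50) reads about 1.29 rad, the robot is clear, and the cushion, dish and tweezers look undisturbed. Handing in.

```bash
python3 -c "
from cell import ctrl
print(ctrl.sign_off(), ctrl.sense()['time'])"
```

```text
the job is handed in; nothing more can be done
the job is handed in; nothing more can be done
```

The gauge is standing released in the clear slot, the jaws are open, and I handed the job in at about 17 s. No verdict was reported.

- **Knob:** I turned the wing knob clockwise until its stop pushed back with about 0.7 N m. The cameras then read it at about 1.29 rad.
- **Gauge:** I took the smallest gauge from its stand and tried the middle slot, slot1, first. The blade passed the link depth with no resistance and the shoulders touched at the height I had predicted, with only a few newtons of contact. I did not probe the other two slots, since this one went all the way down.
- **Last checks:**
  - The handle top was at 120 mm, so the handle centre is 27 mm above the mouth.
  - The handle was within about 2 mm of the slot's middle along the slot.
  - The knob was unchanged and the gripper was clear.
- **Weak spots:**
  - After release, the wrist and top cameras disagreed by about 3 mm on the gauge's x position, which is inside the 10 mm allowed.
  - The arm hid the gauge from the scene camera, so that view could not confirm it.
  - I checked the bystanders only by eye, in views that did not show all of them.

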